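# Mesh the gap-setting clutch of a bench roll press and set its dial

### The arm

A 6-joint arm with a two-finger parallel gripper is mounted at the origin on the work surface. World frame = base frame: x ahead of the robot, y to its left, z up, the work surface at z = 0. Lengths are in m, angles in rad, forces in N, time in s.
With the tool pointing down it reaches from about 0.275 to 0.775 m from the base axis. Payload 14.6 kg.
Tool frame: the origin (TCP) lies between the finger pads, 19 mm behind the fingertips; this is the grasp point; z points along the fingers, y is the line along which they close (so a half turn about z gives the same grasp; the last joint's range is limited). The gripper opens to 85 mm and grips with 20 to 120 N. Pads are 22 mm wide; open, the fingers measure 114 mm over their backs; the gripper's body (76 mm by 85 mm) begins 54 mm behind the grasp point. The pads swing forward as they close: fully open they stand 13 mm farther back than shut.
Start: joints at [0.952, 0.263, -0.048, 1.259, 0, 1.415], TCP at [0.235, 0.47, 0.25] pointing down, gripper open.
Joint ranges: [-2.65, 2.65], [-0.89, 1.7], [-1.18, 1.37], [-2.13, 2.11], [-1.35, 1.29], [-3.14, 3.14]. Speed limits (rad/s): [1.89, 1.89, 2.57, 2.79, 3.14, 3.14].

### API

Orientations are given as a unit quaternion [w, x, y, z].
In Python, from bench import ctrl gives the robot as it stands.
- The arm moves only by the tool step_arm, never from a script. Its argument "commands" is a list of rows, each a list of 3 entries, a list of its own where there are three numbers: the shift along the world's x, y, z in m, then the turn about the world's z in degrees, then the opening, from -1 (shut) to 1 (fully open). A call has 1 to 5 rows; each row shifts and turns the commanded pose from where the row before left it; what a row does not reach is not made up. A row lasts 1/8 s, in which the tool goes at most 62.5 mm and 10.7 degrees, less where a joint would pass 70% of its speed; a pose out of reach is approached as far as the arm can. A call with a gripper value outside its range is refused whole. The fingers move at their own pace and stop on an object; "squeeze" is the grip in N (left out, the last holds). Time passes only in rows, so rows that do not move let the fingers close. It gives the time, the measured TCP pose, the force, the opening and the grip force at its end, in the units of the state.
- ctrl.get_obs(): the state, without advancing time (a new reading comes with each control period).
- ctrl.read_camera(name): name is "scene" or "top"; returns a dict with "color" (420x560x3 uint8, red, green, blue), "z_map" (420x560 float32, m along the optical axis (not along the pixel's ray), 0 where there is no reading), "vertical_fov" (degrees; the focal length in pixels is half the picture's height over the tangent of half this angle, whatever the lens; pixels are square), "cx", "cy" (the principal point, pixels), "distortion" ([k1, k2, p1, p2, k3] as OpenCV has them; the pictures are not rectified), "origin" and "attitude" of the camera in the world. Camera axes: x right, y down, z forward; pixel columns grow to the right and rows downward; lengths in m; the calibration is good to about 2 mm. A picture is of the moment at which its call begins.
- ctrl.hand_in(): hands the job in; it is judged then, once.
The state is a dict: "clock": time; "qpos": joint angles; "joint_velocities": joint speeds; "joint_efforts": joint torques, N m; "position": TCP position; "tool_rot": TCP orientation; "force": force on the tool from outside, world axes, zero at the start; "wrist_torque": the same for the moment, N m; "width": finger opening in m; "gripper_force": force on a finger pad.
Only numpy, scipy, OpenCV 4.12 (cv2) and the standard library are available. Lean on these libraries where they do the work, as an engineer would, in place of code of your own. Each camera call takes 0.05 s, during which the arm holds its last target. There are 200 camera calls.

### The job

On the blue bench roll press, put the gap drive in gear: ease the black knob down with light pressure, rocking it back and forth by hand until its hidden teeth drop in and it goes fully home (red band covered); never force it, teeth standing on teeth bruise. Then, with the knob home, turn it until the dial's yellow mark stands at the green index, and let go, leaving the things around where they are.

Things in the scene. Friction and masses are not known exactly. Their poses are not given: they have to be found in the camera images.
- press: Bench roll press, fixed: blue gearbox 210 x 210 mm, grey top at 110 mm, carrying dial and knob; on a 240 x 460 mm foot 12 mm high. Beside it at its own +y a roll stand, 149 mm high, from y = 124 to 336 mm, with two steel rolls. Origin: on the table under the axis (z, up) that knob, spindle and dial share.
- spindle: Steel shaft on the press's axis; the knob slides on it and always turns with it. It turns freely (0.02 N m), up to 3 rad either way from the press's x. Origin 118 mm over the table; its x lies along the knob's grip bar, z up. The knob's three teeth are fixed to it at an angle that is not known.
- knob (a joint): How far the knob is pushed down (m): 0 raised, as at the start; at 0.006 its hidden teeth meet the sprung ring's; teeth on teeth it stops at 0.011, ring bottomed; 0.016 fully home, possible only with teeth in gaps. Slides with 1.6 N of friction, helped by 1.1 N of weight; stays where left.
- knob_grip (a point): Middle of the knob's grip bar, on the axis; moves with the knob (z 180 mm raised, 164 mm home). Bar: 70 mm along the spindle's x, 16 mm thick along its y, from 22 mm below to 14 mm above this point, white line on top. Under it the black cap, 92 mm in diameter, with a skirt that covers the red band when home. Pinch the bar across its thickness from above, TCP here or up to 6 mm higher.
- dial (a joint): Angle (rad, counter-clockwise from above) of the yellow mark from the green index; 0 = at it; starts at 0.3 to 0.95. The aluminium dial, 170 mm diameter, top at 118 mm, round the knob, turns stiffly (0.15 N m) and stays where left. The knob drives it only in mesh, with 0.11 rad backlash in all; teeth on teeth pressed over about 13 N drag it along and never find the gaps.
- dial_mark (a point): Outer end of the yellow mark on the dial (mark 36 x 9 mm, radial), 80 mm from the axis, at 119 mm height.
- index (a point): Top of the green index block (16 x 10 mm) fixed on the gearbox at the dial's edge, 95 mm from the axis on the press's +x side.
- dog_ring: Ring of six teeth (every 60 degrees, 34 mm off the axis) turning with the dial, hidden under the knob; origin on the axis at 120 mm, tooth tops 12 mm above. Sprung: 3 N to start down, 2.5 N more per mm, bottomed after 5 mm. Bears 20 N of tooth force, no more. The knob's teeth fit its gaps in a window of about 0.11 rad in every 1.05 rad of turning.
- shim: Brass shim block 70 x 25 x 8 mm lying on top of the press's roll stand; a bystander. Origin under its centre.
- foil_spool: Copper foil spool with blue ends, 90 mm diameter, 134 mm high, standing; a bystander. Origin under its centre.
- wash_bottle: White bottle with yellow cap, 64 mm diameter, 150 mm high; a bystander. Origin under its centre.
- glove_box: White and blue glove carton 120 x 230 x 75 mm; a bystander. Origin under its centre.
- tape_roll: Amber tape roll lying flat, 96 mm diameter, 25 mm high; a bystander. Origin under its centre.
- spanner: Steel spanner, about 160 mm long, lying on the table; a bystander.
- jar: Small jar with black cap, 60 mm diameter, 70 mm high; a bystander. Origin under its centre.

How it is judged:
On the way, in this order (a step that is already met when the one before it is completed fails the run):
1. the knob is fully home, its teeth in mesh (value of joint knob above 0.0135 m), for 0.2 s.
2. with the knob home, the dial's yellow mark stands at the green index (value of joint knob above 0.0135 m and value of joint dial between -0.06 and 0.06 rad), for 0.2 s.
At the end, for the whole second after the job is handed in: The knob is fully home (pushed down more than 13.5 of its 16 mm), the dial's yellow mark is within 0.06 rad (about 5 mm at its rim) of the green index and at rest, and the knob is released (all of step 2 and velocity of joint dial between -0.03 and 0.03 rad/s); the robot touches nothing.
It fails at once if the hidden teeth are pressed together with more than 20 N (contact force between spindle and dog_ring above 20 N).
It fails at once if a thing standing around is moved more than 25 mm (distance of any of shim, foil_spool, wash_bottle, glove_box, tape_roll, spanner, jar from where it was at the start of the episode above 0.025 m).
It also fails if it takes over 64 s, if anything falls off the work surface, if the arm or the gripper's body presses on something with over 40 N, if the wrist force passes 120 N, or if a joint passes its speed limit or range.

## Working session

There is one attempt and no reset: what is moved stays moved. The work goes in short steps, Python scripts to look and compute and a tool call to move; the robot and the scene stay as the last step left them, time stands still between calls to the robot, and variables do not carry over. Pictures are saved under pics/ and viewed, at most 10 in all, crops included, and the job is handed in when it is done.

Besides the shell and the picture viewer there is one more tool, called after "Request:" as name(argument=value, ...), one argument or row to a line, values as JSON. step_arm: Moves the arm, as the interface text tells. Its arguments: {"type":"object","properties":{"commands":{"type":"array","items":{"type":"array"}},"squeeze":{"type":"number"}},"required":["commands"]}

```bash
mkdir -p pics; ls
cat > h.py <<'E'
import numpy as np, cv2
from bench import ctrl
from scipy.spatial.transform import Rotation as R
def cam(n):
    d=ctrl.read_camera(n); c=d['color']; f=c.shape[0]/2/np.tan(np.radians(d['vertical_fov'])/2)
    d['K']=np.array([[f,0,d['cx']],[0,f,d['cy']],[0,0,1.]]); a=np.array(d['attitude'],float)
    d['R']=a if a.shape==(3,3) else R.from_quat(a[[1,2,3,0]]).as_matrix(); return d
def ray(d,uv,z):
    p=cv2.undistortPoints(np.array(uv,float).reshape(-1,1,2),d['K'],np.array(d['distortion'],float)).reshape(-1,2)
    r=np.c_[p,np.ones(len(p))]@d['R'].T; o=np.array(d['origin']); return o+r*((z-o[2])/r[:,2])[:,None]
def proj(d,P):
    q=(np.atleast_2d(P)-d['origin'])@d['R']
    return cv2.projectPoints(q,np.zeros(3),np.zeros(3),d['K'],np.array(d['distortion'],float))[0].reshape(-1,2)
def save(d,n): cv2.imwrite('pics/'+n,cv2.cvtColor(d['color'],cv2.COLOR_RGB2BGR))
E
python3 - <<'E'
from h import *
for n in('top','scene'):
    d=cam(n); save(d,n+'0.png'); print(n,d['origin'],d['attitude'],d['vertical_fov'],d['distortion'])
print(ctrl.get_obs())
E
```

```text
pics
top [0.40378815 0.03917136 1.28471772] [-0.03743793  0.71621482 -0.69476371  0.05420452] 50.519671415119134 [-0.00488504  0.          0.          0.          0.        ]
scene [ 1.08423817 -0.80906609  1.0576872 ] [-0.38336747  0.88072174  0.25237555 -0.11689817] 43.15988944175141 [-0.17390235  0.          0.          0.          0.        ]
{'clock': 0.1, 'qpos': array([ 9.51696981e-01,  2.63480915e-01, -4.88345053e-02,  1.25940375e+00,
        2.52769762e-06,  1.41546604e+00]), 'joint_velocities': array([-0.00022358, -0.00256483,  0.00297924, -0.00052237,  0.00010107,
        0.00045238]), 'joint_efforts': array([ 1.42204237e-03, -6.38582540e+01,  3.85061860e+01,  1.00883006e-02,
       -1.42940753e-04,  9.24622896e-06]), 'position': array([0.2347374 , 0.46936112, 0.24958446]), 'tool_rot': array([-1.75407372e-04,  2.29811998e-01,  9.73234932e-01, -4.26780920e-04]), 'force': array([0.45106101, 0.16700604, 0.71133239]), 'wrist_torque': array([ 0.0228042 , -0.03415751, -0.01298352]), 'gripper_force': 0.0, 'width': 0.08518421563176935}
```

View pics/top0.png

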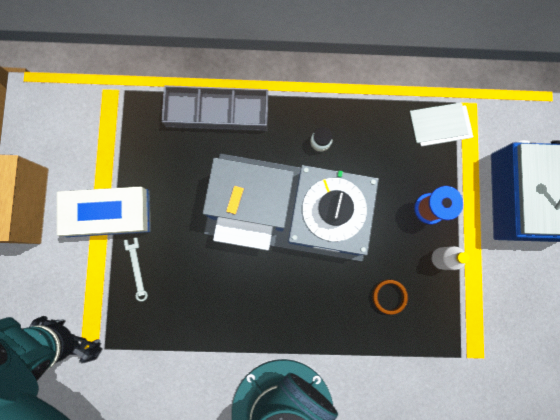

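View pics/scene0.png

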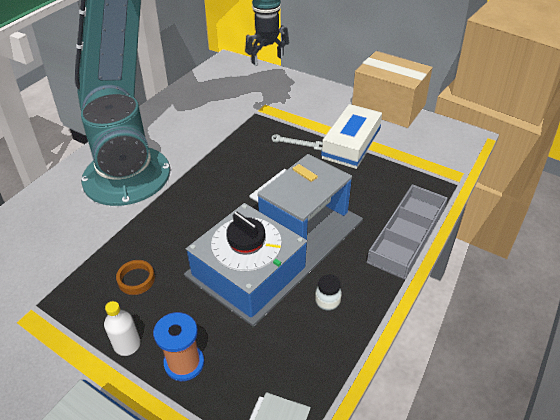

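The top view shows the knob at about (336,208), the green index at (340,174), the yellow mark at (326,186) and the white bar line running nearly vertical. The scene view shows the red band exposed, with the roll stand on the far side of the press.

```bash
cat >> h.py <<'E'
def meas(d,kz=0.194,verbose=True):
    c=d['color']; hsv=cv2.cvtColor(c,cv2.COLOR_RGB2HSV); H,S,V=[hsv[...,i].astype(int) for i in range(3)]
    X,Y=np.meshgrid(np.arange(560),np.arange(420)); near=np.hypot(X-337,Y-208)<42
    out={}
    def cen(m): 
        y,x=np.nonzero(m); return [x.mean(),y.mean()],len(x)
    g,n=cen((H>45)&(H<85)&(S>120)&(V>60)&near); out['idx']=ray(d,[g],0.118)[0]; out['gn']=(g,n)
    m=(H>18)&(H<35)&(S>110)&(V>90)&near
    yc,n=cen(m); out['mark']=ray(d,[yc],0.119)[0]; out['yn']=(yc,n)
    return out
E
python3 - <<'E'
from h import *
d=cam('top'); o=meas(d); print(o)
c=d['color']; g=cv2.cvtColor(c,cv2.COLOR_RGB2GRAY)
hsv=cv2.cvtColor(c,cv2.COLOR_RGB2HSV)
X,Y=np.meshgrid(np.arange(560),np.arange(420)); 
# white dial
near=np.hypot(X-337,Y-208)<45
w=((g>190)&(hsv[...,1]<40)&near).astype(np.uint8)
nl,lab,st,_=cv2.connectedComponentsWithStats(w); print(st)
i=1+np.argmax(st[1:,4]); y,x=np.nonzero(lab==i)
hull=cv2.convexHull(np.c_[x,y].astype(np.int32)); W=ray(d,hull.reshape(-1,2),0.118)
(cx,cy),r=cv2.minEnclosingCircle(W[:,:2].astype(np.float32)); print('enc',cx,cy,r)
A=np.c_[2*W[:,:2],np.ones(len(W))]; s=np.linalg.lstsq(A,(W[:,:2]**2).sum(1),rcond=None)[0]; print('fit',s[:2],np.sqrt(s[2]+s[0]**2+s[1]**2))
# white line
b=((g>120)&(np.hypot(X-337,Y-207)<17)); y,x=np.nonzero(b); print(len(x)); 
P=ray(d,np.c_[x,y],0.194)[:,:2]; print(P.mean(0)); u=np.linalg.svd(P-P.mean(0))[2][0]; print('line dir deg',np.degrees(np.arctan2(u[1],u[0])), np.ptp((P-P.mean(0))@u))
cr=cv2.resize(c[150:270,275:395],(600,600),interpolation=cv2.INTER_CUBIC); cv2.imwrite('pics/crop0.png',cr[...,::-1])
E
```

```text
{'idx': array([ 0.64777002, -0.13050372,  0.118     ]), 'gn': ([np.float64(339.6666666666667), np.float64(173.5)], 24), 'mark': array([ 0.61325268, -0.09408963,  0.119     ]), 'yn': ([np.float64(325.9375), np.float64(185.6875)], 32)}
[[     0      0    560    420 232821]
 [   303    177     69     65   2267]
 [   371    179      5      7     13]
 [   365    185      3      2      3]
 [   363    188      1      1      1]
 [   374    188      1      1      1]
 [   367    190      3      2      3]
 [   368    191      8      8     20]
 [   335    193      8     25     50]
 [   365    192      2      3      4]
 [   369    193      1      1      1]
 [   368    195      1      1      1]
 [   373    199      2      1      2]
 [   369    205      1      1      1]
 [   299    207      1      1      1]
 [   370    207      2      1      2]
 [   373    206      1      1      1]
 [   298    227      1      1      1]
 [   366    226      5      3      6]
 [   314    237      1      1      1]]
enc 0.5523627996444702 -0.12435117363929749 0.09224379807710648
fit [ 0.55253243 -0.12193597] 0.08840700752550908
98
[ 0.55439638 -0.12324078]
line dir deg 162.81395056286422 0.06997856500395325
```

View pics/crop0.png

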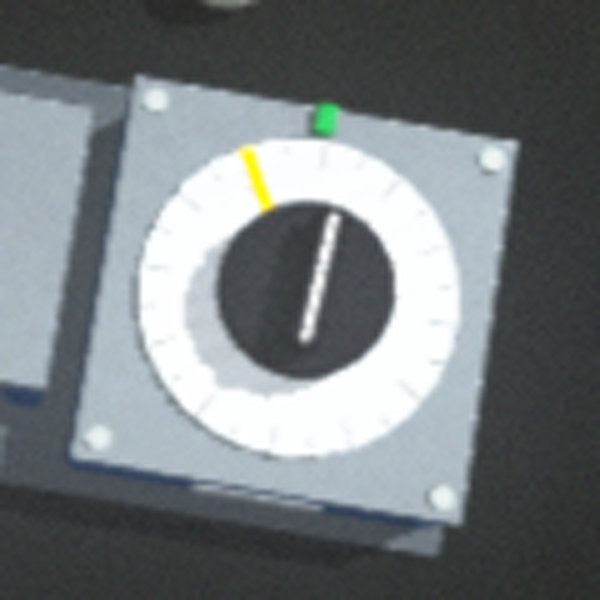

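Axis is at about (0.5535, -0.1235), the bar points at -17°, and the dial stands at about +0.53 rad. Travelling there at z = 0.25.

Request:
step_arm(
  commands=[
    [[0.021, -0.0395, 0], 0.6, 1],
    [[0.021, -0.0395, 0], 0.6, 1],
    [[0.021, -0.0395, 0], 0.6, 1],
    [[0.021, -0.0395, 0], 0.6, 1],
    [[0.021, -0.0395, 0], 0.6, 1],
  ],
)

```text
clock: 0.78
position: [0.3402, 0.2707, 0.2499]
tool_rot: [-0.0, 0.204, 0.979, -0.0]
force: [1.0, 0.0, -0.7]
width: 0.0854
gripper_force: 0.0
```

Request:
step_arm(
  commands=[
    [[0.021, -0.0395, 0], 0.6, 1],
    [[0.021, -0.0395, 0], 0.6, 1],
    [[0.021, -0.0395, 0], 0.6, 1],
    [[0.021, -0.0395, 0], 0.6, 1],
    [[0.021, -0.0395, 0], 0.6, 1],
  ],
)

```text
clock: 1.4
position: [0.4453, 0.0731, 0.2499]
tool_rot: [-0.0, 0.178, 0.984, 0.0]
force: [0.8, 0.6, -0.3]
width: 0.0856
gripper_force: 0.0
```

Request:
step_arm(
  commands=[
    [[0.021, -0.0395, 0], 0.6, 1],
    [[0.021, -0.0395, 0], 0.6, 1],
    [[0.021, -0.0395, 0], 0.6, 1],
    [[0.021, -0.0395, 0], 0.6, 0.3],
    [[0.021, -0.0395, 0], 0.6, 0.3],
  ],
)

```text
clock: 2.02
position: [0.5503, -0.1244, 0.2498]
tool_rot: [-0.0, 0.153, 0.988, 0.0]
force: [0.9, 0.3, -0.0]
width: 0.0558
gripper_force: 0.0
```

Run:
```python
from h import *
o=ctrl.get_obs(); M=R.from_quat(np.array(o['tool_rot'])[[1,2,3,0]]).as_matrix()
print(o['position'],np.degrees(np.arctan2(M[1,1],M[0,1])),M[:,2],o['width'],o['force'],o['qpos'])
d=cam('scene'); P=[[.5535,-.1235,.194],[.5535+.035*np.cos(-.3),-.1235+.035*np.sin(-.3),.194],[.5535-.035*np.cos(-.3),-.1235-.035*np.sin(-.3),.194],[.6477,-.1305,.118]]
print(proj(d,P).round(1))
c=d['color'][190:310,180:320]; cv2.imwrite('pics/s1.png',cv2.resize(c,(700,600),interpolation=cv2.INTER_CUBIC)[...,::-1])
```

```text
[ 0.55030202 -0.12438089  0.24976998] 72.43594051557105 [-3.18654749e-04  1.66115477e-04 -9.99999935e-01] 0.05582215917639856 [ 0.8505281   0.33051446 -0.03445106] [-3.66733801e-01  3.31329900e-01  5.08982340e-02  1.29072169e+00
  4.08098709e-05 -6.01831508e-02]
[[243.4 221.2]
 [252.9 229.4]
 [234.2 213.2]
 [276.8 261.1]]
```

View pics/s1.png

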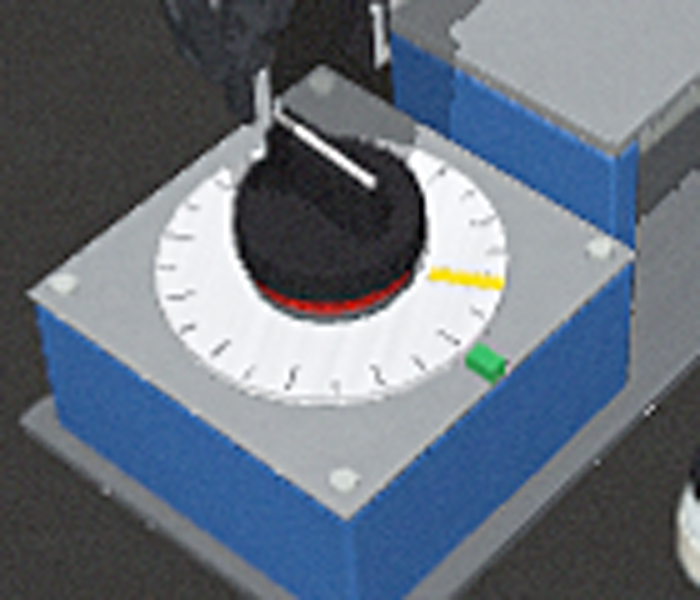

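The scene crop shows the bar's white line from (236,213) to (255,227) in full-image pixels, the red band exposed, the mark at about (273,246) and the index at (277,262). I'll cross-check these with rays.

```bash
cat >> h.py <<'E'
def scene_meas(d,C=None):
    """mark and index positions from the scene view (subpixel colour centroids)"""
    c=d['color']; hsv=cv2.cvtColor(c,cv2.COLOR_RGB2HSV); H,S,V=[hsv[...,i].astype(int) for i in range(3)]
    X,Y=np.meshgrid(np.arange(560),np.arange(420)); near=(X>200)&(X<300)&(Y>205)&(Y<285)
    out={}
    for n,lo,hi,z in(('mark',20,35,.118),('idx',50,85,.118)):
        m=(H>lo)&(H<hi)&(S>110)&(V>80)&near; y,x=np.nonzero(m)
        if len(x): out[n]=(ray(d,[[x.mean(),y.mean()]],z)[0],len(x))
    m=((H<8)|(H>172))&(S>130)&(V>60)&near; out['red']=int(m.sum())
    return out
E
python3 - <<'E'
from h import *
d=cam('scene'); L=ray(d,[[235.6,212.6],[254.8,227]],.194); print(L,L.mean(0),np.degrees(np.arctan2(*(L[1]-L[0])[[1,0]])))
print(scene_meas(d))
s=np.array([[323,82],[63,283],[343,480],[600,247]])/5+[180,190]; W=ray(d,s,.112); print(W,W.mean(0)[:2]); 
d=cam('top'); s=np.array([[156,99],[492,159],[442,496],[98,436]])/5+[275,150]-.0; W=ray(d,s,.112); print(W.mean(0)[:2]); 
e=(W[0]-W[3])+(W[1]-W[2]); print('yaw',np.degrees(np.arctan2(e[1],e[0])))
E
```

```text
[[ 0.52174911 -0.10983076  0.194     ]
 [ 0.58630318 -0.12533366  0.194     ]] [ 0.55402615 -0.11758221  0.194     ] -13.50405830054115
{'mark': (array([ 0.61411461, -0.09329316,  0.118     ]), 33), 'idx': (array([ 0.64932778, -0.1334613 ,  0.118     ]), 39), 'red': 66}
[[ 0.47489491 -0.01230248  0.112     ]
 [ 0.44789523 -0.194544    0.112     ]
 [ 0.63023063 -0.22166832  0.112     ]
 [ 0.65608909 -0.03785092  0.112     ]] [ 0.55227746 -0.11659143]
[ 0.55186852 -0.11872511]
yaw -8.216724740264096
```

Run:
```python
from h import *
d=cam('top'); L=ray(d,np.array([[334.5,214.5],[306,340.5]])/5-.4+[275,150],.194); print(L,L.mean(0),np.degrees(np.arctan2(*(L[0]-L[1])[[1,0]])))
# dial circle from crop extremes: left 138,right 459, top 139,bottom 457
q=np.array([[138,298],[459,298],[299,139],[299,457]])/5-.4+[275,150]; W=ray(d,q,.118); print(W, (W[0]+W[1])/2,(W[2]+W[3])/2)
```

```text
[[ 0.58386324 -0.12464511  0.194     ]
 [ 0.52035827 -0.11128954  0.194     ]] [ 0.55211076 -0.11796733  0.194     ] -11.876653691825394
[[ 0.54827363 -0.03235374  0.118     ]
 [ 0.55370957 -0.20292838  0.118     ]
 [ 0.63666929 -0.11651008  0.118     ]
 [ 0.46690013 -0.11894864  0.118     ]] [ 0.5509916  -0.11764106  0.118     ] [ 0.55178471 -0.11772936  0.118     ]
```

The refined axis is (0.5527, -0.1177), with the bar at -12.5° and the dial at about 0.52 rad. Now descend and grip.

Request:
step_arm(
  commands=[
    [[0.002, 0.006, -0.01], 5, 0.3],
    [[0, 0, -0.02], 0, 0.3],
    [[0, 0, -0.02], 0, 0.3],
    [[0, 0, -0.017], 0, 0.3],
    [[0, 0, 0], 0, 0.3],
  ],
)

```text
clock: 2.85
position: [0.5509, -0.1158, 0.1824]
tool_rot: [-0.001, 0.109, 0.994, 0.0]
force: [0.1, -0.0, -0.7]
width: 0.0559
gripper_force: 0.0
```

```bash
cat >> h.py <<'E'
def st():
    o=ctrl.get_obs(); M=R.from_quat(np.array(o['tool_rot'])[[1,2,3,0]]).as_matrix()
    print(o['clock'],np.round(o['position'],4),'yaw_y',np.degrees(np.arctan2(M[1,1],M[0,1])).round(2),'w',round(o['width'],4),'F',np.round(o['force'],2),'T',np.round(o['wrist_torque'],3),o['gripper_force'])
E
python3 - <<'E'
from h import *
st(); d=cam('scene'); c=d['color'][190:290,190:310]; cv2.imwrite('pics/s2.png',cv2.resize(c,(720,600),interpolation=cv2.INTER_CUBIC)[...,::-1])
E
```

```text
2.85 [ 0.5509 -0.1158  0.1824] yaw_y 77.48 w 0.0559 F [ 0.14 -0.03 -0.74] T [ 0.004  0.032 -0.034] 0.0
```

View pics/s2.png

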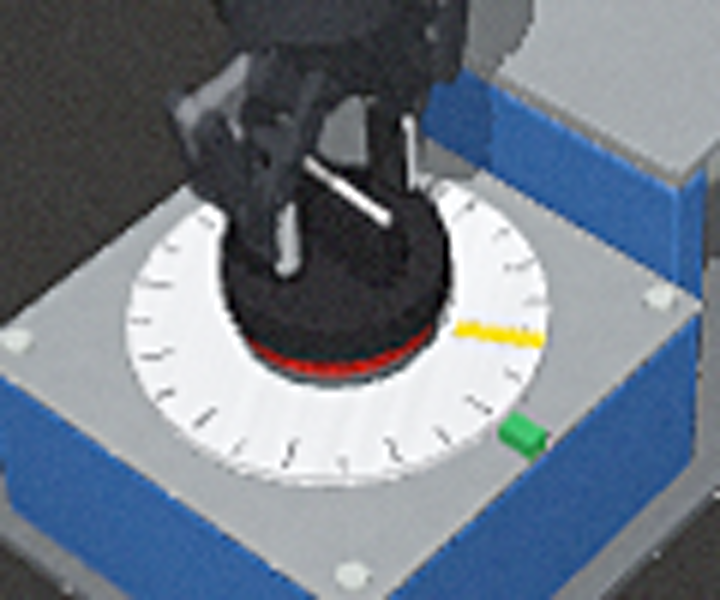

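The fingers straddle the bar, which shows between the pads at about (245,222). Shift by 2 mm and close gently.

Request:
step_arm(
  commands=[
    [[0.0018, -0.0019, 0], 0, 0.3],
    [[0, 0, 0], 0, -0.4],
    [[0, 0, 0], 0, -1],
    [[0, 0, 0], 0, -1],
    [[0, 0, 0], 0, -1],
  ],
  squeeze=30,
)

```text
clock: 3.52
position: [0.5536, -0.1194, 0.1831]
tool_rot: [0.0, 0.11, 0.994, -0.001]
force: [-1.1, -5.1, 0.4]
width: 0.0154
gripper_force: 35.1
```

```bash
python3 -c "
from h import *
st()"
```

```text
3.525 [ 0.5536 -0.1194  0.1831] yaw_y 77.4 w 0.0154 F [-1.09 -5.06  0.42] T [-0.994  0.225  0.017] 35.14498829841614
```

Request:
step_arm(
  commands=[
    [[0, -0.0015, 0], 0, -1],
    [[0, 0, 0], 0, -1],
  ],
)

```text
clock: 3.78
position: [0.5536, -0.1199, 0.1829]
tool_rot: [-0.0, 0.109, 0.994, 0.001]
force: [-0.5, 5.0, -0.0]
width: 0.0154
gripper_force: 35.2
```

```bash
python3 -c "
from h import *
st()"
```

```text
3.775 [ 0.5536 -0.1199  0.1829] yaw_y 77.44 w 0.0154 F [-0.55  5.02 -0.03] T [ 1.06  -0.019 -0.01 ] 35.17906129360199
```

Request:
step_arm(
  commands=[
    [[0, 0.0007, -0.002], 0, -1],
    [[0, 0, -0.002], 0, -1],
    [[0, 0, -0.002], 0, -1],
    [[0, 0, 0], 0, -1],
  ],
)

```text
clock: 4.28
position: [0.5536, -0.1197, 0.1769]
tool_rot: [-0.0, 0.11, 0.994, -0.0]
force: [-1.0, 0.9, 0.2]
width: 0.0157
gripper_force: 35.4
```

```bash
python3 -c "
from h import *
st()"
```

```text
4.275 [ 0.5536 -0.1197  0.1769] yaw_y 77.42 w 0.0157 F [-0.97  0.9   0.22] T [ 0.384  0.169 -0.021] 35.394498109817505
```

Request:
step_arm(
  commands=[
    [[0, 0, -0.001], 0, -1],
    [[0, 0, -0.001], 0, -1],
    [[0, 0, 0], 0, -1],
  ],
)

```text
clock: 4.65
position: [0.5537, -0.1197, 0.1752]
tool_rot: [0.0, 0.11, 0.994, -0.0]
force: [-2.1, 1.0, 5.0]
width: 0.0155
gripper_force: 36.0
```

```bash
python3 -c "
from h import *
st()"
```

```text
4.65 [ 0.5537 -0.1197  0.1752] yaw_y 77.42 w 0.0155 F [-2.13  1.05  4.99] T [0.393 0.468 0.036] 35.974963903427124
```

Teeth are on teeth at 5 N with the knob about 8 mm down. I'll rock it under this light pressure, 8° per call.

Request:
step_arm(
  commands=[
    [[0, 0, 0], -2, -1],
    [[0, 0, 0], -2, -1],
    [[0, 0, 0], -2, -1],
    [[0, 0, 0], -2, -1],
    [[0, 0, 0], 0, -1],
  ],
)

```text
clock: 5.28
position: [0.5536, -0.1199, 0.1752]
tool_rot: [0.0, 0.179, 0.984, -0.0]
force: [-2.7, -0.1, 5.4]
width: 0.0154
gripper_force: 35.8
```

```bash
python3 -c "
from h import *
st()"
```

```text
5.275 [ 0.5536 -0.1199  0.1752] yaw_y 69.39 w 0.0154 F [-2.66 -0.11  5.35] T [0.024 0.551 0.046] 35.84103763103485
```

Request:
step_arm(
  commands=[
    [[0, 0, 0], -2, -1],
    [[0, 0, 0], -2, -1],
    [[0, 0, 0], -2, -1],
    [[0, 0, 0], -2, -1],
    [[0, 0, 0], 0, -1],
  ],
)

```text
clock: 5.9
position: [0.5536, -0.1201, 0.1752]
tool_rot: [0.0, 0.247, 0.969, -0.001]
force: [-4.0, -2.1, 4.4]
width: 0.0154
gripper_force: 35.8
```

Request:
step_arm(
  commands=[
    [[-0.0005, -0.0003, 0], -2, -1],
    [[0, 0, 0], -2, -1],
    [[0, 0, 0], -2, -1],
    [[0, 0, 0], -2, -1],
    [[0, 0, 0], 0, -1],
  ],
)

```text
clock: 6.52
position: [0.5533, -0.1203, 0.1749]
tool_rot: [0.0, 0.314, 0.949, -0.0]
force: [0.9, -5.9, -0.6]
width: 0.0154
gripper_force: 35.1
```

The force dropped to zero, so the teeth have found a gap. I'll ease down.

Request:
step_arm(
  commands=[
    [[0, -0.0007, -0.001], 0, -1],
    [[0, 0, -0.001], 0, -1],
    [[0, 0, 0], 0, -1],
  ],
)

```text
clock: 6.9
position: [0.5532, -0.1205, 0.1728]
tool_rot: [-0.0, 0.314, 0.95, 0.0]
force: [3.6, -0.3, -2.5]
width: 0.0151
gripper_force: 34.7
```

```bash
python3 -c "
from h import *
st(); print(scene_meas(cam('scene')))"
```

```text
6.9 [ 0.5532 -0.1205  0.1728] yaw_y 53.43 w 0.0151 F [ 3.55 -0.3  -2.47] T [ 0.047 -0.789  0.015] 34.73695993423462
{'mark': (array([ 0.61692269, -0.10828271,  0.118     ]), 38), 'idx': (array([ 0.64944114, -0.13328132,  0.118     ]), 40), 'red': 0}
```

Run:
```python
from h import *
d=cam('scene'); c=d['color'][190:290,190:310]; cv2.imwrite('pics/s3.png',cv2.resize(c,(720,600),interpolation=cv2.INTER_CUBIC)[...,::-1])
for n in ('scene','top'):
    d=cam(n); o=scene_meas(d) if n=='scene' else meas(d); C=np.array([.5532,-.1190]); 
    print(n,o)
```

```text
scene {'mark': (array([ 0.61692269, -0.10828271,  0.118     ]), 38), 'idx': (array([ 0.64932778, -0.1334613 ,  0.118     ]), 39), 'red': 0}
top {'idx': array([nan, nan, nan]), 'gn': ([np.float64(nan), np.float64(nan)], 0), 'mark': array([ 0.63099018, -0.10581682,  0.119     ]), 'yn': ([np.float64(330.42857142857144), np.float64(179.28571428571428)], 7)}h.py:20: RuntimeWarning: Mean of empty slice.
  y,x=np.nonzero(m); return [x.mean(),y.mean()],len(x)
  ret = ret.dtype.type(ret / rcount)
```

View pics/s3.png

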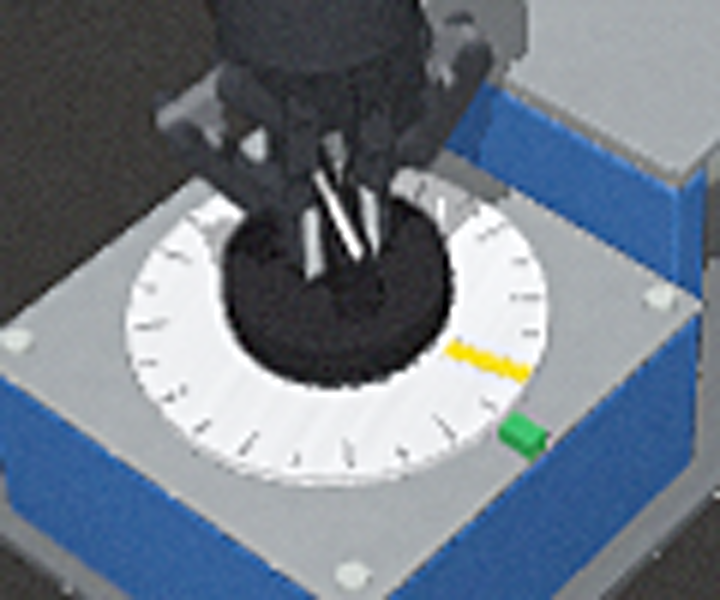

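The red band looks covered and the mark has swung to about 16° from the index, so the teeth are meshing. I'll take back a little twist and ease further down.

Request:
step_arm(
  commands=[
    [[-0.0003, 0, -0.001], 1, -1],
    [[0, 0, -0.001], 1, -1],
    [[0, 0, 0], 0, -1],
  ],
)

```text
clock: 7.48
position: [0.5532, -0.1205, 0.171]
tool_rot: [0.0, 0.297, 0.955, 0.0]
force: [5.8, 1.9, -1.2]
width: 0.0154
gripper_force: 34.9
```

Request:
step_arm(
  commands=[
    [[0.0006, 0.0002, -0.001], 0, -1],
    [[0, 0, -0.001], 0, -1],
    [[0, 0, 0], 0, -1],
  ],
)

```text
clock: 7.85
position: [0.5533, -0.1204, 0.1688]
tool_rot: [-0.0, 0.297, 0.955, -0.0]
force: [1.9, 1.3, -2.7]
width: 0.0154
gripper_force: 34.9
```

Request:
step_arm(
  commands=[
    [[0.0002, 0.0002, -0.001], 0, -1],
    [[0, 0, -0.001], 0, -1],
    [[0, 0, 0], 0, -1],
    [[0, 0, 0], 0, -1],
  ],
)

```text
clock: 8.35
position: [0.5534, -0.1204, 0.1674]
tool_rot: [0.0, 0.297, 0.955, -0.0]
force: [-3.1, -0.7, 8.3]
width: 0.0154
gripper_force: 36.3
```

```bash
python3 -c "
from h import *
st(); o=scene_meas(cam('scene')); print(o); C=np.array([.5535,-.1190])
a=[np.degrees(np.arctan2(*(o[k][0][:2]-C)[::-1])) for k in('mark','idx')]; print(a,a[0]-a[1])"
```

```text
8.35 [ 0.5534 -0.1204  0.1674] yaw_y 55.42 w 0.0154 F [-3.07 -0.68  8.29] T [0.089 0.385 0.011] 36.276660561561584
{'mark': (array([ 0.61692269, -0.10828271,  0.118     ]), 38), 'idx': (array([ 0.64932778, -0.1334613 ,  0.118     ]), 39), 'red': 0}
[np.float64(9.591339456883444), np.float64(-8.581706776886437)] 18.17304623376988
```

The knob is home: it bottomed at 8 N, 16 mm down. I'll ease the push and turn clockwise.

Request:
step_arm(
  commands=[
    [[-0.0002, 0, 0.001], -2, -1],
    [[0, 0, 0], -2, -1],
    [[0, 0, 0], -3, -1],
    [[0, 0, 0], -3, -1],
    [[0, 0, 0], 0, -1],
  ],
)

```text
clock: 9.02
position: [0.5532, -0.1206, 0.1679]
tool_rot: [-0.0, 0.38, 0.925, -0.0]
force: [-2.7, -4.7, 0.0]
width: 0.0153
gripper_force: 35.2
```

```bash
cat > m.py <<'E'
from h import *
st(); d=cam('scene'); o=scene_meas(d); print(o)
for C in ([.5535,-.1190],[.5527,-.1175]):
    a=[np.degrees(np.arctan2(*(o[k][0][:2]-C)[::-1])) for k in('mark','idx')]; print(a,a[0]-a[1])
E
python3 m.py
```

```text
9.025 [ 0.5532 -0.1206  0.1679] yaw_y 45.38 w 0.0153 F [-2.74 -4.65  0.02] T [-0.824  0.349  0.047] 35.17410099506378
{'mark': (array([ 0.61697686, -0.11275955,  0.118     ]), 38), 'idx': (array([ 0.64932778, -0.1334613 ,  0.118     ]), 39), 'red': 0}
[np.float64(5.614740695315696), np.float64(-8.581706776886437)] 14.196447472202133
[np.float64(4.217954583800786), np.float64(-9.379608563942027)] 13.597563147742813
```

Request:
step_arm(
  commands=[
    [[-0.0004, -0.0006, 0], -2, -1],
    [[0, 0, 0], -2, -1],
    [[0, 0, 0], -3, -1],
    [[0, 0, 0], -3, -1],
    [[0, 0, 0], 0, -1],
  ],
)

```text
clock: 9.7
position: [0.553, -0.1209, 0.1679]
tool_rot: [-0.0, 0.459, 0.889, -0.0]
force: [-0.2, -2.3, -0.8]
width: 0.0151
gripper_force: 35.0
```

```bash
python3 m.py
```

```text
9.7 [ 0.553  -0.1209  0.1679] yaw_y 35.39 w 0.0151 F [-0.15 -2.32 -0.84] T [-0.568  0.105  0.002] 34.990575313568115
{'mark': (array([ 0.61682675, -0.12402764,  0.118     ]), 40), 'idx': (array([ 0.64944114, -0.13328132,  0.118     ]), 40), 'red': 0}
[np.float64(-4.539305263183835), np.float64(-8.46659538915555)] 3.927290125971715
[np.float64(-5.812274204414097), np.float64(-9.265014196914587)] 3.45273999250049
```

Request:
step_arm(
  commands=[
    [[0, -0.0003, 0], -1.7, -1],
    [[0, 0, 0], -1.7, -1],
    [[0, 0, 0], 0, -1],
    [[0, 0, 0], 0, -1],
  ],
)

```text
clock: 10.25
position: [0.5529, -0.121, 0.1679]
tool_rot: [-0.0, 0.484, 0.875, 0.0]
force: [-2.7, -1.1, -0.9]
width: 0.0154
gripper_force: 35.0
```

```bash
python3 m.py
python3 - <<'E'
from h import *
d=cam('scene'); c=d['color'][190:290,190:310]; cv2.imwrite('pics/s4.png',cv2.resize(c,(720,600),interpolation=cv2.INTER_CUBIC)[...,::-1])
E
```

```text
10.25 [ 0.5529 -0.121   0.1679] yaw_y 32.04 w 0.0154 F [-2.69 -1.06 -0.93] T [-0.001  0.47   0.035] 35.01150906085968
{'mark': (array([ 0.61610483, -0.12778095,  0.118     ]), 41), 'idx': (array([ 0.64932778, -0.1334613 ,  0.118     ]), 39), 'red': 0}
[np.float64(-7.98421807123544), np.float64(-8.581706776886437)] 0.5974887056509965
[np.float64(-9.21022224724702), np.float64(-9.379608563942027)] 0.16938631669500737
```

View pics/s4.png

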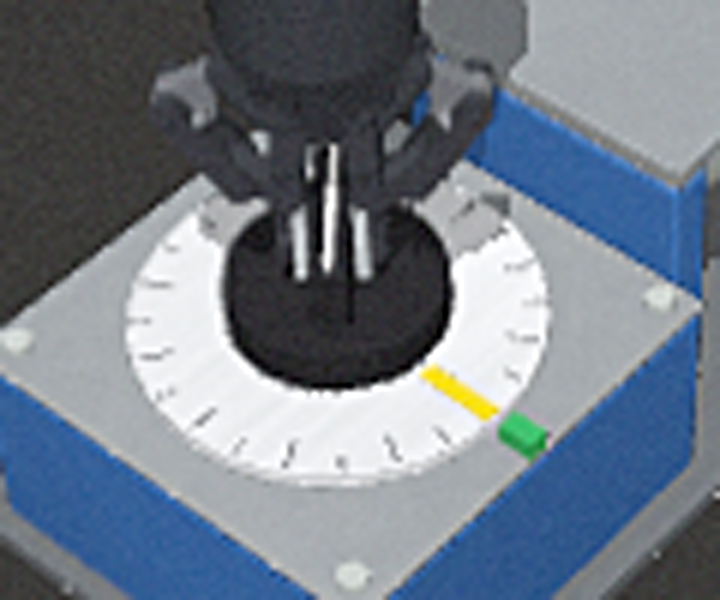

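The mark now lines up with the green index within about 0.5° and the band is covered. Release and lift straight up.

Request:
step_arm(
  commands=[
    [[0, 0, 0], 0, 0.2],
    [[0, 0, 0], 0, 0.2],
    [[0, 0, 0], 0, 0.2],
    [[0, 0, 0.01], 0, 0.2],
    [[0, 0, 0.02], 0, 0.2],
  ],
)

```text
clock: 10.98
position: [0.5528, -0.1211, 0.1984]
tool_rot: [-0.0, 0.485, 0.875, -0.0]
force: [-0.2, 0.3, 0.4]
width: 0.0512
gripper_force: 0.0
```

Request:
step_arm(
  commands=[
    [[0, 0, 0.03], 0, 0.2],
    [[0, 0, 0.04], 0, 0.2],
    [[0, 0.06, 0.03], 0, 0.2],
    [[0, 0.06, 0], 0, 0.2],
    [[-0.02, 0.05, 0], 0, 0.2],
  ],
)

```text
clock: 11.6
position: [0.5334, 0.0466, 0.2966]
tool_rot: [0.0, 0.485, 0.875, 0.0]
force: [-0.0, 0.1, 0.3]
width: 0.0516
gripper_force: 0.0
```

Request:
step_arm(
  commands=[
    [[-0.02, 0.05, 0], 0, 0.2],
    [[-0.03, 0.05, 0], 0, 0.2],
    [[-0.03, 0.05, 0], 0, 0.2],
    [[-0.03, 0.05, 0], 0, 0.2],
    [[0, 0, 0], 0, 0.2],
  ],
)

```text
clock: 12.22
position: [0.4211, 0.2473, 0.2969]
tool_rot: [0.0, 0.483, 0.876, 0.001]
force: [-0.8, -0.9, 0.5]
width: 0.0509
gripper_force: 0.0
```

```bash
python3 m.py
python3 - <<'E'
from h import *
d=cam('top'); o=meas(d); print(o)
for C in ([.5519,-.1178],[.5527,-.1175]):
    print([np.degrees(np.arctan2(*(o[k][:2]-C)[::-1])) for k in('mark','idx')])
c=d['color'][150:270,275:395]; a=cv2.resize(c,(400,400),interpolation=cv2.INTER_CUBIC)
e=cam('scene')['color'][190:290,200:300]; b=cv2.resize(e,(400,400),interpolation=cv2.INTER_CUBIC)
cv2.imwrite('pics/end.png',np.hstack([a,b])[...,::-1])
E
```

```text
12.225 [0.4211 0.2473 0.2969] yaw_y 32.3 w 0.0509 F [-0.75 -0.85  0.49] T [0.037 0.01  0.056] 0.0
{'mark': (array([ 0.61610483, -0.12778095,  0.118     ]), 41), 'idx': (array([ 0.64932778, -0.1334613 ,  0.118     ]), 39), 'red': 0}
[np.float64(-7.98421807123544), np.float64(-8.581706776886437)] 0.5974887056509965
[np.float64(-9.21022224724702), np.float64(-9.379608563942027)] 0.16938631669500737
{'idx': array([ 0.64806113, -0.13034419,  0.118     ]), 'gn': ([np.float64(339.60869565217394), np.float64(173.3913043478261)], 23), 'mark': array([ 0.61706041, -0.12815984,  0.119     ]), 'yn': ([np.float64(338.7), np.float64(184.7)], 30)}
[np.float64(-9.033833398266829), np.float64(-7.432245679626568)]
[np.float64(-9.404371086575708), np.float64(-7.671000539049026)]
```

View pics/end.png

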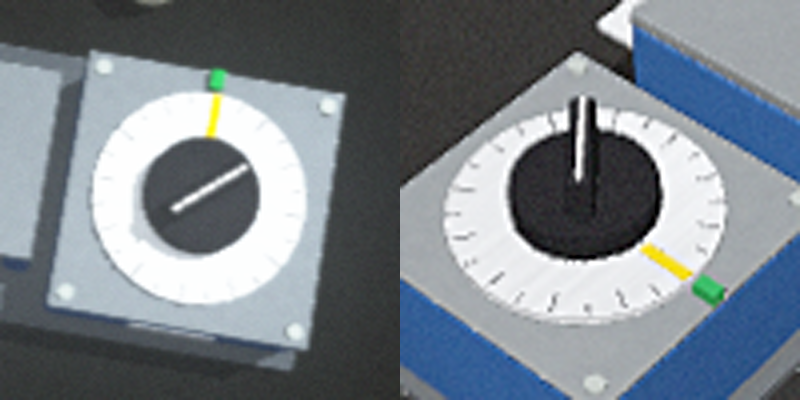

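The final views show the mark in line with the green index and the red band covered. I'll check the bar's height once by depth, and hand in if it's home.

Run:
```python
from h import *
d=cam('top'); uv=proj(d,[[.5527,-.1177,.178]])[0].round().astype(int); z=d['z_map'][uv[1]-1:uv[1]+2,uv[0]-1:uv[0]+2]
p=cv2.undistortPoints(uv.astype(float).reshape(1,1,2),d['K'],np.array(d['distortion'],float)).ravel()
h=np.array(d['origin'])[2]+(d['R']@np.array([*p,1]))[2]*np.median(z); print('bar top',h)
if h<.184: print(ctrl.hand_in())
```

```text
bar top 0.17917784217761246
the job is handed in; nothing more can be done
None
```

The knob is fully home with its red band covered, the yellow mark stands within about 1° of the green index, and the knob is released; the job was handed in at about 12.5 s, and the verdict was not shown.

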